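# Make up and log the evening bangle display

## Robot

A 7-joint arm with a two-finger parallel gripper is mounted at the origin on the work surface. World frame = base frame: x ahead of the robot, y to its left, z up, the work surface at z = 0. Lengths are in m, angles in rad, forces in N, time in s.
With the tool pointing down it reaches from about 0.4 to 0.925 m from the base axis. Payload 5.6 kg.
Tool frame: the origin (TCP) lies at the very end of the fingers, on their centre line; the grasp point (between the pads) lies 19 mm behind it; x points along the fingers, y is the direction in which the jaws open and shut, and the axes are right-handed (so a half turn about x gives the same grasp; the last joint's range is limited). The gripper opens to 85 mm and grips with 20 to 120 N. Pads are 22 mm wide; open, the fingers measure 114 mm over their backs; the gripper's body (76 mm by 85 mm) begins 54 mm behind the grasp point. The pads swing forward as they close: fully open they stand 13 mm farther back than shut.
Start: joints at [-1.291, 0.468, -0.012, 1.603, 0.006, 1.071, -0.056], TCP at [0.206, 0.616, 0.231] pointing down, gripper open.
Joint ranges: [-2.53, 2.53], [-0.31, 2.02], [-1.57, 1.55], [0.28, 2.44], [-1.29, 4.43], [0.15, 1.84], [-2.92, 2.92]. Speed limits (rad/s): [2.57, 2.57, 3.14, 3.14, 3.14, 3.14, 3.14].

## Interface

Orientations are given as a unit quaternion [x, y, z, w].
In Python, from station import ctrl, optics gives the robot as it stands.
- The arm moves only by the tool apply_moves, never from a script. Its argument "rows" is a list of rows, each a list of 7 numbers: the turn, a rotation vector about the tool's x, y, z in rad, then the shift along the tool's x, y, z in mm, then the opening, from 0 (shut) to 1 (fully open). A call has 1 to 20 rows; each row is the pose to reach, as a shift and turn from the pose measured when the call began, along the tool's axes at that moment; what a row does not reach only later rows make up. A row lasts 1/8 s, in which the tool goes at most 62.5 mm and 10.7 degrees, less where a joint would pass 70% of its speed; a pose out of reach is approached as far as the arm can. A call with a gripper value outside its range is refused whole. The fingers move at their own pace and stop on an object; the grip force is fixed at half the most. Time passes only in rows, so rows that repeat a pose let the fingers close. It gives the time, the measured TCP pose, the force and the opening at its end, in the units of the state.
- ctrl.read_state(): the state, without advancing time (a new reading comes with each control period).
- optics.grab_frame(name): name is "scene" or "top"; returns the picture (420x560x3 uint8, red, green, blue); there is no depth.
- optics.camera_params(name): a dict with "fx", "fy", "cx", "cy" (pixels), "world_to_cam" (4x4, takes a point from world to camera coordinates). Camera axes: x right, y up, looking along -z (the intrinsics and any distortion apply to the point x, -y, -z); pixel columns grow to the right and rows downward; lengths in m; the calibration is good to about 2 mm. A picture is of the moment at which its call begins. camera_params takes no time and is no camera call.
- ctrl.finish_job(): hands the job in, once; it reports no verdict.
Trained networks look in the newest picture that a camera, given by its name, has taken for a name from the list of things; names that differ only in an ending like _2 or _b are one class to them, and where a whole thing is asked for, a point or a joint stands for the part that bears it (a point fixed in the world has none). Each returns a list of dicts, best first, with "confidence" (0 to 1); they miss things now and then, are a little off and sometimes report something else, mostly with a low value. They report only what shows in the picture. A call takes as long as a camera call. They do not tell look-alikes from the thing itself.
- optics.boxes_of(label, camera): "extent" ([left, top, width, height] in pixels, round what is visible of it).
- optics.mark_of(label, camera): "at" ([column, row] in pixels: a listed point, or the origin of a listed thing).
The state is a dict: "t": time; "joint_pos": joint angles; "joint_vel": joint speeds; "effort": joint torques, N m; "eef_pos": TCP position; "tcp_rot": TCP orientation; "contact_force": force on the tool from outside, world axes, zero at the start; "ft_torque": the same for the moment, N m; "grip_width": opening from 0.0 (shut) to 1.0 (fully open).
Only numpy, scipy, OpenCV 4.12 (cv2) and the standard library are available. Lean on these libraries where they do the work, as an engineer would, in place of code of your own. Each camera call takes 0.05 s, during which the arm holds its last target. There are 200 camera calls.

## Task

Make up the display stand: stand the wooden post through the eye of the brass plate and fully down into the socket below it, with every thick gold kada lying flat on the plate around the post, and every brass bell from the tray resting in a cup of its own. Only when all of that is in place, squeeze the trigger of the stock scanner all the way, hold it a moment and let it go, to log the display. Leave the tin, the lamp holder and the thin glass bangle where they are.

Things in the scene. Friction and masses are not known exactly. Their poses are not given: they have to be found in the camera images.
- stand: Fixed dark wooden board, 130 (x) by 260 (y) by 22 mm high; origin under its centre. Four cups (31 mm wide, 12 deep) at local x -32, 32 and y 33, 97 mm. At local (0, -70) a brass plate 110 by 110 by 10 mm on four thin legs, top 62 mm above the counter, has a 21 mm eye in its middle; straight below it the board has a 21 mm socket, 12 mm deep.
- eye (a point): Centre of the eye at the top face of the brass plate, 62 mm above the counter; axes as the stand's.
- socket (a point): Centre of the floor of the socket under the eye, 10 mm above the counter: where the foot of the post comes to stand.
- post: Loose wooden rod, 16 mm thick, 110 mm long, 60 g, foot tapered to 11 mm over its last 5 mm; origin at the centre of its foot, z along it to its top. It starts nearly upright (loose fit) in the rest block, foot 10 mm above the counter. Seated in the stand its foot is also 10 mm above the counter and its top 58 mm above the brass plate.
- rest: Fixed pale wooden rest block, 60 by 60 by 50 mm high, with a 19 mm hole 40 mm deep in its middle, holding the post upright at the start; origin under its centre.
- tray: Fixed low wooden tray, 170 by 170 mm, floor 5 mm thick, rim 14 mm high in all, that the bells start in; origin under its centre.
- scanner: Fixed pistol-shaped stock scanner on its side in a cradle; origin on the counter. Its grip is a bar along local x from -65 to 45 mm, 30 mm wide (y -15 to 15), 45 to 75 mm above the counter; the head (40 by 105 mm, up to 82 mm high) lies beyond at local x 46 to 86. The trigger is a blade along the grip's +y side.
- squeeze (a point): Squeezing point at scanner local (-10, 6, 60) mm: midway between the grip's back face (y -15) and the outer face of the fully squeezed trigger (y 27). Fingers closing along the scanner's y about this point, one behind the grip and one on the trigger, squeeze it. Released, the trigger's outer face is at y 37 mm here, 40 mm at local x -21.
- trigger (a joint): Trigger, a 60 by 10 by 26 mm blade hinged about a vertical axis at scanner local (40, 22) mm: 0 released, 0.2 rad squeezed fully against its stop; sprung back, about 8 N at the squeezing point when full.
- tin: Bystander: blue enamelled tin with a white ceramic knob-topped lid, 94 mm wide, 120 mm high; origin under its centre.
- lampholder: Bystander: small brass bayonet lamp holder standing on its flange, 44 mm wide, 52 mm high; origin under its centre.
- bangle: Bystander: thin orange glass bangle lying flat, 68 mm outside, 6 mm high; origin under its centre.
- cup0 (a point): Where the centre of a bell is when it sits in this cup: 38 mm above the counter (board top at 22 mm).
- cup1 (a point): Where the centre of a bell is when it sits in this cup: 38 mm above the counter (board top at 22 mm).
- cup2 (a point): Where the centre of a bell is when it sits in this cup: 38 mm above the counter (board top at 22 mm).
- cup3 (a point): Where the centre of a bell is when it sits in this cup: 38 mm above the counter (board top at 22 mm).
- kada0: Gold kada: a thick ring lying flat, 86 mm outside, 68 mm inside (wall 9 mm), 16 mm high, 90 g; origin at the centre of its underside. One or two of them are there; None if absent.
- kada1: Gold kada: a thick ring lying flat, 86 mm outside, 68 mm inside (wall 9 mm), 16 mm high, 90 g; origin at the centre of its underside. One or two of them are there; None if absent.
- bell0: Round brass bell, a smooth ball 44 mm across, 80 g, that rolls easily; origin at its centre. Three or four of them are there, all alike; None if absent.
- bell1: Round brass bell, a smooth ball 44 mm across, 80 g, that rolls easily; origin at its centre. Three or four of them are there, all alike; None if absent.
- bell2: Round brass bell, a smooth ball 44 mm across, 80 g, that rolls easily; origin at its centre. Three or four of them are there, all alike; None if absent.
- bell3: Round brass bell, a smooth ball 44 mm across, 80 g, that rolls easily; origin at its centre. Three or four of them are there, all alike; None if absent.
Things that resemble listed ones, but are neither listed nor needed, are in the scene too. There is more than one size of the post; the one meant has the size given above. What is shaped like the bell0 but purple is not meant.

How it is judged:
On the way, in this order (a step that is already met when the one before it is completed fails the run):
1. the post is seated, all kadas lie around it on the plate and all bells sit in cups (horizontal distance between post and socket below 0.005 m and z of post in the frame of stand below 0.016 m and angle between each of post, kada0, kada1's own z axis and vertical below 0.15 rad and horizontal distance between each of kada0, kada1 and eye below 0.032 m and z of kada0 in the frame of eye between -0.005 and 0.024 m and z of kada1 in the frame of eye between -0.005 and 0.024 m and (distance between bell0 and cup0 below 0.007 m or distance between bell0 and cup1 below 0.007 m or distance between bell0 and cup2 below 0.007 m or distance between bell0 and cup3 below 0.007 m) and (distance between bell1 and cup0 below 0.007 m or distance between bell1 and cup1 below 0.007 m or distance between bell1 and cup2 below 0.007 m or distance between bell1 and cup3 below 0.007 m) and (distance between bell2 and cup0 below 0.007 m or distance between bell2 and cup1 below 0.007 m or distance between bell2 and cup2 below 0.007 m or distance between bell2 and cup3 below 0.007 m) and (distance between bell3 and cup0 below 0.007 m or distance between bell3 and cup1 below 0.007 m or distance between bell3 and cup2 below 0.007 m or distance between bell3 and cup3 below 0.007 m)), for 0.2 s.
2. the scanner trigger is squeezed (value of joint trigger above 0.12 rad), for 0.2 s.
At the end, for the whole second after the job is handed in: Post through the eye, foot in the socket (5 mm of centre, 6 mm of floor, tilt < 0.15 rad); each kada flat (< 0.15 rad) on plate or other kada, around the post (32 mm of the eye); each bell in a cup (7 mm of its seat); all at rest; trigger squeezed (> 0.12 rad) after that and released (< 0.03) (all of step 1 and linear speed of each of bell0, bell1, bell2, bell3, kada0, kada1, post below 0.03 m/s and value of joint trigger below 0.03 rad); the robot touches nothing.
It fails at once if the tin is moved more than 3 cm (distance of tin from where it was at the start of the episode above 0.03 m).
It fails at once if the lamp holder is moved more than 3 cm (distance of lampholder from where it was at the start of the episode above 0.03 m).
It fails at once if the glass bangle is moved more than 3 cm (distance of bangle from where it was at the start of the episode above 0.03 m).
Of bell0, bell1, bell2, bell3 only 3 to 4 are there at a start; the rules pass over those that are not, and their reading is None.
Of kada0, kada1 only 1 to 2 are there at a start; the rules pass over those that are not, and their reading is None.
At some moment in a run one of kada0, kada1 may be knocked a few centimetres aside while the robot is not near it.
It also fails if it takes over 210 s, if anything falls off the work surface, if the arm or the gripper's body presses on something with over 40 N, if the wrist force passes 120 N, or if a joint passes its speed limit or range.

## Working session

There is one attempt and no reset: what is moved stays moved. The work goes in short steps, Python scripts to look and compute and a tool call to move; the robot and the scene stay as the last step left them, time stands still between calls to the robot, and variables do not carry over. Pictures are saved under pics/ and viewed, about 12 in all and at most 16, crops included, and the job is handed in when it is done.

Besides the shell and the picture viewer there is one more tool, called after ">>>" as a command line: name --pt "numbers of a row" for each row, then --argument value for the rest. apply_moves: Moves the arm, as the interface text tells. Its arguments: {"type":"object","properties":{"rows":{"type":"array"}},"required":["rows"]}

```bash
mkdir -p pics; ls; python3 - <<'E'
from station import ctrl, optics
import cv2,numpy as np
for c in("scene","top"):
    im=optics.grab_frame(c); cv2.imwrite(f"pics/{c}0.png",im[:,:,::-1]); p=optics.camera_params(c)
    print(c,{k:np.round(v,4).tolist() for k,v in p.items()})
    for l in ["stand","eye","socket","post","rest","tray","scanner","squeeze","tin","lampholder","bangle","cup0","cup1","cup2","cup3","kada0","bell0"]:
        print(l,[(np.round(d["at"]).tolist(),round(d["confidence"],2)) for d in optics.mark_of(l,c)])
print(ctrl.read_state())
E
```

```text
pics
scene {'fx': 439.9736, 'fy': 439.9736, 'cx': 285.7019, 'cy': 209.8105, 'world_to_cam': [[-0.5772, 0.8166, -0.0058, 0.3285], [-0.6137, -0.429, 0.6628, 0.2896], [0.5388, 0.3861, 0.7487, -1.3432], [0.0, 0.0, 0.0, 1.0]]}
stand [([254.0, 238.0], 0.7), ([390.0, 257.0], 0.57)]
eye [([230.0, 211.0], 0.85)]
socket [([236.0, 220.0], 0.69), ([274.0, 226.0], 0.69), ([226.0, 140.0], 0.27)]
post [([156.0, 189.0], 0.75), ([420.0, 282.0], 0.6), ([179.0, 198.0], 0.58), ([291.0, 237.0], 0.44), ([257.0, 242.0], 0.32), ([142.0, 237.0], 0.21)]
rest [([183.0, 197.0], 0.78)]
tray [([414.0, 268.0], 0.93), ([227.0, 140.0], 0.74)]
scanner [([226.0, 160.0], 0.71)]
squeeze [([227.0, 143.0], 0.8), ([256.0, 242.0], 0.74)]
tin [([359.0, 353.0], 0.77), ([416.0, 266.0], 0.69), ([142.0, 237.0], 0.36)]
lampholder [([197.0, 301.0], 0.76), ([413.0, 269.0], 0.39)]
bangle [([143.0, 237.0], 0.76), ([279.0, 188.0], 0.2)]
cup0 [([276.0, 259.0], 0.97), ([295.0, 239.0], 0.93), ([276.0, 229.0], 0.65), ([256.0, 244.0], 0.6)]
cup1 [([276.0, 259.0], 0.97), ([295.0, 239.0], 0.93), ([276.0, 229.0], 0.65), ([256.0, 244.0], 0.6)]
[... 1719 characters left out ...]
'joint_pos': array([-1.29098694,  0.46748747, -0.01158344,  1.602706  ,  0.00599988,
        1.07141199, -0.05626554]), 'joint_vel': array([-2.09100870e-03, -6.52781743e-05, -6.13867119e-04,  5.28581803e-04,
        4.73842739e-04,  1.85316313e-03,  6.71547097e-04]), 'effort': array([-2.09312152e-04, -5.32224941e+01,  2.12970871e-02, -2.51618528e+01,
        1.14738013e-02,  1.30637571e-03,  3.64096337e-06]), 'eef_pos': array([0.20625169, 0.61641003, 0.231296  ]), 'tcp_rot': array([ 0.11365934,  0.69789581, -0.11364765,  0.69793066]), 'contact_force': array([-0.04352585,  0.90308501, -0.08091508]), 'ft_torque': array([ 0.02356941,  0.01830614, -0.00198013]), 'grip_width': 1.0003770614742729}
```

```bash
python3 - <<'E'
import cv2
for c in("scene","top"):
    im=cv2.imread(f"pics/{c}0.png"); cv2.imwrite(f"pics/{c}0b.png",cv2.resize(im,None,fx=1.42,fy=1.42,interpolation=cv2.INTER_CUBIC))
E
```

```text
(no output)
```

View pics/scene0b.png

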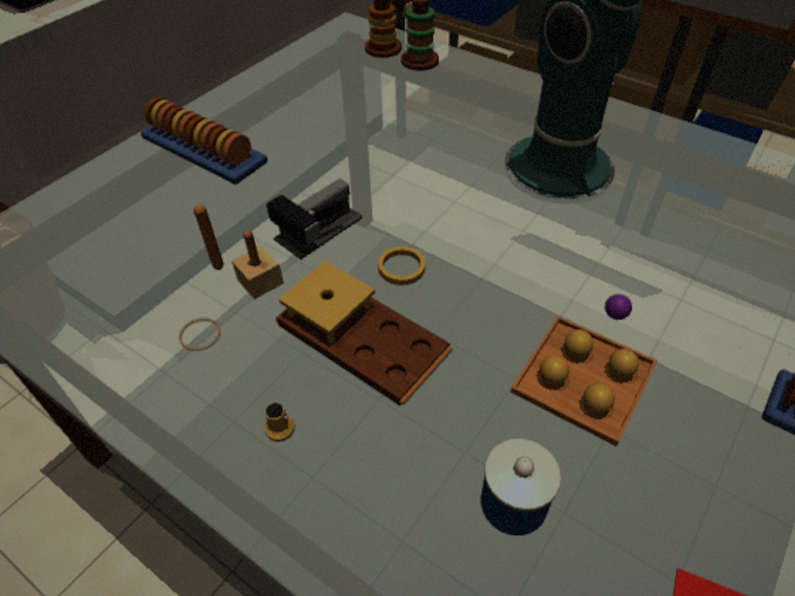

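View pics/top0b.png

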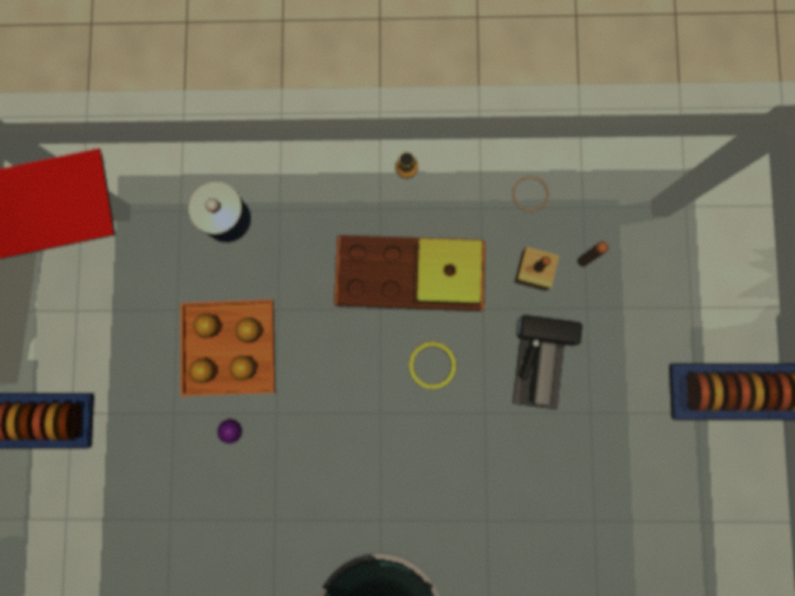

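The pictures show:
- One kada at top (305,258).
- Four brass bells in the tray; the purple ball at (161,304) is not meant.
- Two posts: one in the rest block at scene (178,178) and one standing free at scene (148,170), which looks longer and is probably the wrong size.

Next I'll fit the poses and crop in on the posts.

```bash
cat > h.py <<'E'
from station import ctrl, optics
import numpy as np, cv2
from scipy.optimize import least_squares
P={c:optics.camera_params(c) for c in("scene","top")}
def proj(c,X):
    p=P[c]; q=np.asarray(X,float)@p["world_to_cam"][:3,:3].T+p["world_to_cam"][:3,3]
    return np.stack([p["cx"]+p["fx"]*q[...,0]/-q[...,2], p["cy"]-p["fy"]*q[...,1]/-q[...,2]],-1)
def at(c,uv,z):
    p=P[c]; R=p["world_to_cam"][:3,:3]; t=p["world_to_cam"][:3,3]
    d=R.T@np.array([(uv[0]-p["cx"])/p["fx"],-(uv[1]-p["cy"])/p["fy"],-1]); o=-R.T@t
    return (o+d*(z-o[2])/d[2])[:2]
def marks(l,c,m=.4): return [np.array(d["at"]) for d in optics.mark_of(l,c) if d["confidence"]>m]
def fit(pts,x0):
    """pts: list of (cam, local xyz, uv)"""
    def r(s):
        co,si=np.cos(s[2]),np.sin(s[2]); o=[]
        for c,l,uv in pts: o+=list(proj(c,[s[0]+co*l[0]-si*l[1],s[1]+si*l[0]+co*l[1],l[2]])-uv)
        return o
    f=least_squares(r,x0,loss="soft_l1"); return f.x,np.abs(f.fun).reshape(-1,2).max(1)
E
python3 - <<'E'
from h import *
for c in P: optics.grab_frame(c)
for l,z in [("stand",0),("eye",.062),("socket",.01),("rest",0),("tray",0),("scanner",0),("squeeze",.06),("post",.01),("kada0",0),("bell0",.027),("cup0",.038),("bangle",0),("tin",0),("lampholder",0)]:
    for c in P: print(l,c,[np.round(at(c,u,z)*1000).tolist() for u in marks(l,c)])
a=cv2.imread("pics/scene0.png")[120:260,120:340]; b=cv2.imread("pics/top0.png")[130:300,220:440]
cv2.imwrite("pics/c1.png",np.hstack([cv2.resize(a,(400,255),interpolation=2),cv2.resize(b,(400,309),interpolation=2)[:255]]))
cv2.imwrite("pics/c1.png",np.vstack([cv2.resize(a[:110],(560,280),interpolation=2),cv2.resize(b[40:],(560,331),interpolation=2)]))
E
```

```text
stand scene [[624.0, -53.0]]
stand top [[616.0, -59.0]]
eye scene [[624.0, -123.0]]
eye top [[605.0, -130.0]]
socket scene [[618.0, -121.0], [458.0, -281.0]]
socket top [[622.0, -121.0]]
rest scene [[620.0, -294.0]]
rest top [[624.0, -288.0]]
tray scene [[478.0, 280.0]]
tray top [[715.0, 276.0], [481.0, 285.0]]
scanner scene [[443.0, -300.0]]
scanner top [[436.0, -292.0]]
squeeze scene [[434.0, -280.0]]
squeeze top [[440.0, -273.0]]
post scene [[639.0, -362.0], [625.0, -287.0]]
post top [[636.0, -368.0]]
kada0 scene [[451.0, -108.0]]
kada0 top [[438.0, -99.0]]
bell0 scene [[528.0, 316.0], [441.0, 323.0], [443.0, 243.0], [335.0, 269.0]]
bell0 top [[521.0, 312.0], [516.0, 234.0], [443.0, 326.0], [441.0, 252.0], [332.0, 260.0]]
cup0 scene [[652.0, -20.0], [649.0, 44.0], [590.0, 39.0], [584.0, -10.0]]
cup0 top [[593.0, 49.0], [656.0, 42.0], [588.0, -16.0], [648.0, -28.0]]
bangle scene [[771.0, -279.0], [568.0, 21.0]]
bangle top [[765.0, -281.0]]
tin scene [[725.0, 287.0]]
tin top [[727.0, 285.0]]
lampholder scene [[568.0, 26.0]]
lampholder top [[827.0, -55.0]]
```

View pics/c1.png

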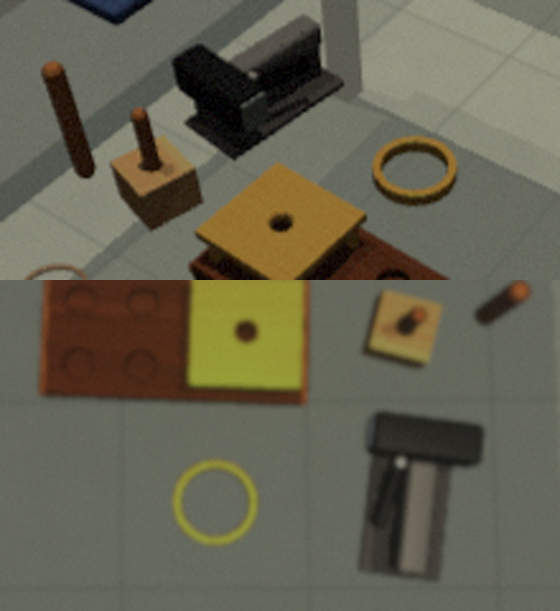

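```bash
python3 - <<'E'
from h import *
print("free h",[ (h,np.round(at("scene",(140.8,146.7),h)*1000).tolist()) for h in (.11,.13,.15,.17,.19)],"foot",at("scene",(154.6,186),0), "top-cam head", [(h,np.round(at("top",(220+517/2.545,170+10/2.545),h)*1000)) for h in (.11,.15,.17)])
print("rest",[ (h,np.round(at("scene",(174.2,164.4),h)*1000).tolist()) for h in (.08,.1,.12,.14)],[(h,np.round(at("top",(220+416/2.545,170+37/2.545),h)*1000)) for h in (.08,.1,.12,.14)])
for c in P:
    im=cv2.imread(f"pics/{c}0.png"); hsv=cv2.cvtColor(im,cv2.COLOR_BGR2HSV)
    m=cv2.inRange(hsv,(14,110,70),(35,255,255)) 
    n,lab,st,ce=cv2.connectedComponentsWithStats(m)
    for i in range(1,n):
        if st[i,4]>60: 
            cn=max(cv2.findContours((lab==i).astype(np.uint8),0,2)[0],key=cv2.contourArea)
            print(c,st[i].tolist(),np.round(ce[i],1),np.round(cv2.fitEllipse(cn)[0],1) if len(cn)>5 else "")
    for nm,(u,v) in {"scene":dict(eye=(230,207),bell=(407,242),rest=(182,185),board=(256,242),kada=(268,190),deck=(236,145),ctr=(285,300)),"top":dict(eye=(316,190),plate=(330,180),bell=(145,229),rest=(372,186),board=(275,190),kada=(305,242),grip=(380,260),trig=(371,255),head=(385,233))}[c].items(): print(nm,im[v,u],hsv[v,u])
E
```

```text
free h [(0.11, [618.0, -401.0]), (0.13, [632.0, -379.0]), (0.15, [645.0, -357.0]), (0.17, [658.0, -335.0]), (0.19, [672.0, -313.0])] foot [ 0.6322263 -0.3739492] top-cam head [(0.11, array([ 644., -380.])), (0.15, array([ 636., -369.])), (0.17, array([ 633., -363.]))]
rest [(0.08, [597.0, -316.0]), (0.1, [610.0, -297.0]), (0.12, [624.0, -278.0]), (0.14, [637.0, -260.0])] [(0.08, array([ 624., -290.])), (0.1, array([ 621., -286.])), (0.12, array([ 617., -282.])), (0.14, array([ 614., -278.]))]
scene [136, 84, 13, 14, 62] [140.4  89.3] [141.9  90.2]
scene [152, 91, 14, 14, 67] [156.7  96.3] [158.5  96.9]
scene [266, 173, 34, 25, 267] [282.4 185.3] [282.5 185.1]
scene [164, 174, 32, 23, 356] [179.5 185.8] [178.9 185.4]
scene [197, 184, 67, 50, 1698] [229.9 207.9] [230.5 208.4]
scene [397, 232, 21, 16, 245] [407.8 239.4] [407.5 239.1]
scene [429, 245, 22, 17, 266] [440.  253.1] [440.  253.1]
scene [380, 250, 21, 17, 272] [390.6 258. ] [390.6 258. ]
scene [411, 269, 22, 19, 289] [422.2 277.8] [422.2 277.8]
scene [186, 292, 21, 18, 151] [197.2 303. ] [196. 300.]
eye [ 0  5 16] [  9 255  16
[... 428 characters left out ...]
24, 18, 244] [174.4 231.3] [176.3 230.8]
top [288, 241, 33, 33, 317] [304.2 256.8] [304.1 256.8]
top [162, 250, 16, 18, 224] [169.5 258.6] [169.6 258.5]
top [133, 253, 17, 17, 217] [140.8 260.8] [140.9 260.7]
top [501, 263, 9, 26, 158] [505.2 275.7] [504.4 275.8]
top [529, 263, 10, 26, 159] [533.9 275.9] [533.1 275.8]
top [4, 285, 9, 25, 148] [  7.7 297. ] [  8.2 297.3]
top [31, 285, 9, 24, 147] [ 34.8 296.7] [ 35.6 296.8]
eye [20 38 60] [ 14 170  60]
plate [ 52 145 152] [ 28 168 152]
bell [ 44 129 151] [ 24 181 151]
rest [ 63 114 143] [ 19 143 143]
board [22 40 77] [ 10 182  77]
kada [ 54 138 139] [ 30 156 139]
grip [79 92 96] [23 45 96]
trig [26 29 31] [18 41 31]
head [38 42 45] [17 40 45]
```

```bash
python3 - <<'E'
from h import *
for c in P:
    w=P[c]["world_to_cam"]; print(c,"cam at",-w[:3,:3].T@w[:3,3])
    im=cv2.imread(f"pics/{c}0.png"); im=cv2.resize(im,None,fx=4,fy=4,interpolation=cv2.INTER_CUBIC); hsv=cv2.cvtColor(im,cv2.COLOR_BGR2HSV)
    m=cv2.inRange(hsv,(14,110,70),(35,255,255)); px=lambda q:(np.array(q)+.5)/4-.5
    cs,hi=cv2.findContours(m,cv2.RETR_CCOMP,cv2.CHAIN_APPROX_NONE)
    for k,q in enumerate(cs):
        if cv2.contourArea(q)<800: continue
        hole=hi[0][k][3]>=0; ctr=px(cv2.fitEllipse(q)[0]); x,y,ww,hh=cv2.boundingRect(q)
        print(c,"hole" if hole else "",np.round(ctr,1),int(cv2.contourArea(q)/16),"z62",np.round(1000*at(c,ctr,.062)),"z50",np.round(1000*at(c,ctr,.05)),"z16",np.round(1000*at(c,ctr,.016)),"z27",np.round(1000*at(c,ctr,.027)))
        r=cv2.minAreaRect(q)
        if cv2.contourArea(q)>8000:
            bp=px(cv2.boxPoints(r)); print(np.round(bp,1).tolist(),[np.round(1000*at(c,p,.062 if ctr[0]<350 else .05)).tolist() for p in bp])
    # dark scanner blobs, top
    if c=="top":
        for nm,lo,hi2 in(("dark",(0,0,0),(180,255,62)),):
            s=cv2.inRange(hsv,lo,hi2)[4*205:4*300,4*350:4*425]; q=max(cv2.findContours(s,0,1)[0],key=cv2.contourArea); print("scan",[ (px(p)+[350,205]).round(1).tolist() for p in cv2.boxPoints(cv2.minAreaRect(q))])
            cv2.imwrite("pics/scan.png",np.vstack([cv2.resize(im[820:1200,1400:1700],(600,560)[:2])])) 
E
```

```text
scene cam at [1.09104871 0.37464674 0.81565169]
scene  [196.3 300.2] 140 z62 [839. -21.] z50 [835. -27.] z16 [824. -45.] z27 [827. -39.]
scene  [422.4 278.1] 288 z62 [541. 316.] z50 [532. 316.] z16 [507. 313.] z27 [515. 314.]
scene  [390.6 258.1] 266 z62 [533. 243.] z50 [524. 240.] z16 [499. 234.] z27 [507. 236.]
scene  [439.9 253.2] 260 z62 [463. 321.] z50 [453. 321.] z16 [424. 318.] z27 [433. 319.]
scene  [407.9 239.4] 242 z62 [467. 251.] z50 [457. 249.] z16 [429. 243.] z27 [438. 245.]
scene  [229.8 208. ] 1714 z62 [ 618. -122.] z50 [ 610. -130.] z16 [ 589. -153.] z27 [ 596. -146.]
[[195.6999969482422, 210.60000610351562], [235.5, 173.60000610351562], [263.70001220703125, 204.0], [223.89999389648438, 241.0]] [[669.0, -181.0], [522.0, -184.0], [563.0, -66.0], [698.0, -71.0]]
scene  [282.5 185.1] 623 z62 [488. -66.] z50 [479. -73.] z16 [451. -93.] z27 [460. -87.]
[[265.8999938964844, 173.10000610351562], [299.1000061035156, 173.10000610351562], [299.1000061035156, 197.10000610351562], [265.8999938964844, 197.10000610351562]] [[478.0, -124.0], [431.0, -57.0], [498.0, -11.0], [543.0, -
[... 2042 characters left out ...]
482422], [387.1000061035156, 203.1999969482422]] [[598.0, -244.0], [658.0, -261.0], [641.0, -321.0], [582.0, -304.0]]
top hole [380.7 186. ] 57 z62 [ 623. -287.] z50 [ 625. -289.] z16 [ 631. -296.] z27 [ 629. -293.]
top  [316.3 190.3] 2134 z62 [ 613. -127.] z50 [ 615. -127.] z16 [ 621. -129.] z27 [ 619. -129.]
[[291.6000061035156, 212.6999969482422], [293.20001220703125, 166.6999969482422], [341.79998779296875, 168.39999389648438], [340.20001220703125, 214.39999389648438]] [[558.0, -65.0], [674.0, -69.0], [669.0, -191.0], [553.0, -185.0]]
top  [286.  117.6] 98 z62 [802. -52.] z50 [805. -52.] z16 [816. -52.] z27 [812. -52.]
scan [[357.6, 282.8], [365.9, 220.9], [410.1, 226.8], [401.8, 288.8]]
```

View pics/scan.png

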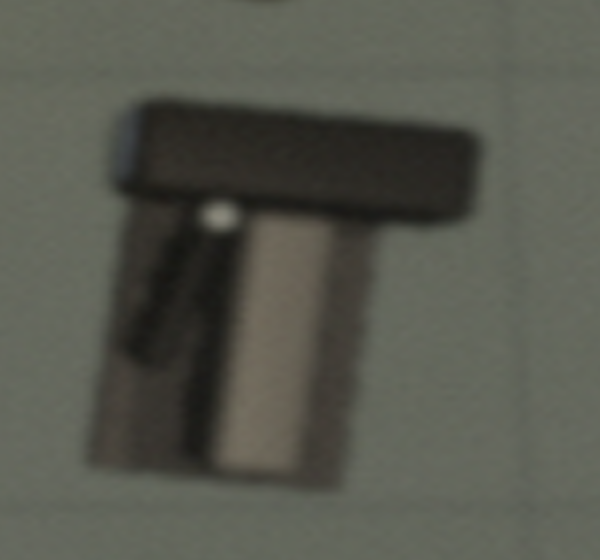

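The post in the rest tops out at about z=0.117, so it is 110 mm long with its foot at 10 mm: that is the one meant. The free one is about 0.145 m tall and is the decoy. Next I'll refine the eye, yaw and scanner, and plan the first moves.

```bash
cat >> h.py <<'E'
from scipy.spatial.transform import Rotation as R
def down(yaw):
    """tool x down; tool y (jaws) along world (cos yaw, sin yaw)"""
    x=np.array([0,0,-1.]); y=np.array([np.cos(yaw),np.sin(yaw),0]); return R.from_matrix(np.stack([x,y,np.cross(x,y)],1))
def plan(pts):
    """pts: list of (x,y,z mm,yaw) -> prints rows rel to the current pose"""
    s=ctrl.read_state(); r0=R.from_quat(s["tcp_rot"]); p0=s["eef_pos"]*1000; M=r0.as_matrix()
    print("t",round(s["t"],2),"tcp",p0.round(1),"yaw",round(np.arctan2(M[1,1],M[0,1]),3),"tilt",M[:,0].round(3),"F",np.round(s["contact_force"],1),"g",round(s["grip_width"],3))
    for x,y,z,a in pts: print([x,y,z,a],"->",(r0.inv()*down(a)).as_rotvec().round(3).tolist(),(M.T@(np.array([x,y,z])-p0)).round(1).tolist())
E
python3 - <<'E'
from h import *
# eye: dark centroid inside plate
for c,(u,v) in {"top":(316,190),"scene":(230,207)}.items():
    g=cv2.cvtColor(cv2.imread(f"pics/{c}0.png"),cv2.COLOR_BGR2GRAY).astype(float)[v-9:v+10,u-9:u+10]
    w=np.clip(g[[0,-1]].mean()*.85-g,0,None); yy,xx=np.mgrid[v-9:v+10,u-9:u+10]
    e=np.array([(w*xx).sum(),(w*yy).sum()])/w.sum(); print("eye",c,e.round(1),at(c,e,.062)*1000)
pts=[]
for c in P:
    optics.grab_frame(c)
    cu=marks("cup0",c,.6)
    x0=(617,-57)
    for l in [(-32,33),(32,33),(-32,97),(32,97)]:
        uv=proj(c,[(x0[0]+l[0]+.04*l[1])/1e3,(x0[1]+l[1]-.04*l[0])/1e3,.038])
        b=min(cu,key=lambda q:np.hypot(*(q-uv)),default=None)
        if b is not None and np.hypot(*(b-uv))<9: pts.append((c,(l[0]/1e3,l[1]/1e3,.038),b))
    for b in marks("eye",c)[:1]: pts.append((c,(0,-.07,.062),b))
    for b in marks("stand",c)[:1]: pts.append((c,(0,0,0),b))
s,res=fit(pts,[.617,-.057,-.04]); print("stand",s,res.round(1))
co,si=np.cos(s[2]),np.sin(s[2]); print("eye",s[:2]+[si*.07,-co*.07])
pin=at("top",(377.5,241.1),.075); print("pin",pin)
im=cv2.cvtColor(cv2.imread("pics/top0.png"),cv2.COLOR_BGR2GRAY); m=(im>78).astype(np.uint8); 
m=cv2.inRange(im[245:286,372:394],80,120); q=max(cv2.findContours(m,0,1)[0],key=cv2.contourArea); bp=cv2.boxPoints(cv2.minAreaRect(q))+[372,245]; print("grip",[ (at("top",b,.075)*1000).round().tolist() for b in bp])
y=-.133; Rm=np.array([[np.cos(y),-np.sin(y)],[np.sin(y),np.cos(y)]]); o=pin-Rm@[.04,.022]; print("scanner o",o,"sq",o+Rm@[-.01,.006])
plan([(450,300,300,0),(500,-50,300,0),(621,-285,200,0),(621,-285,79,0)])
E
```

```text
eye top [316.3 189.7] [ 615.05275873 -126.5793714 ]
eye scene [230.  207.3] [ 615.8765127  -123.55724971]
stand [ 0.61694175 -0.05701317 -0.09528596] [2.6 2.3 2.7 1.2 1.4 2.3 0.8 0.8 2.8 0.5]
eye [ 0.61028182 -0.12669564]
pin [ 0.48538697 -0.27275886]
grip [[383.0, -268.0], [478.0, -281.0], [476.0, -304.0], [380.0, -291.0]]
scanner o [ 0.44282285 -0.28926024] sq [ 0.43370681 -0.28198715]
t 3.7 tcp [206.2 616.4 231.3] yaw 1.248 tilt [ 0. -0. -1.] F [ 0.6 -0.1  0. ] g 1.007
[450, 300, 300, 0] -> [1.248, 0.0, -0.0] [-68.7, -222.7, 331.6]
[500, -50, 300, 0] -> [1.248, 0.0, -0.0] [-68.7, -538.8, 490.0]
[621, -285, 200, 0] -> [1.248, 0.0, -0.0] [31.3, -723.3, 679.3]
[621, -285, 79, 0] -> [1.248, 0.0, -0.0] [152.3, -723.3, 679.3]
```

>>> apply_moves --pt "0.6 0 0 -69 -223 332 1" --pt "1.248 0 0 -69 -223 332 1" --pt "1.248 0 0 -69 -223 332 1" --pt "1.248 0 0 -69 -223 332 1" --pt "1.248 0 0 -69 -223 332 1" --pt "1.248 0 0 -69 -223 332 1" --pt "1.248 0 0 -69 -223 332 1" --pt "1.248 0 0 -69 -539 490 1" --pt "1.248 0 0 -69 -539 490 1" --pt "1.248 0 0 -69 -539 490 1" --pt "1.248 0 0 -69 -539 490 1" --pt "1.248 0 0 -69 -539 490 1" --pt "1.248 0 0 -69 -539 490 1" --pt "1.248 0 0 31 -723 679 1" --pt "1.248 0 0 31 -723 679 1" --pt "1.248 0 0 31 -723 679 1" --pt "1.248 0 0 31 -723 679 1" --pt "1.248 0 0 31 -723 679 1" --pt "1.248 0 0 31 -723 679 1" --pt "1.248 0 0 31 -723 679 1"

```text
t: 6.2
eef_pos: [0.6208, -0.2838, 0.2004]
tcp_rot: [0.5, 0.5, -0.5, 0.5]
contact_force: [-0.7, -0.1, -0.0]
grip_width: 1.002
```

```bash
python3 - <<'E'
from h import *
plan([(620,-285,79,0)])
E
```

```text
t 6.2 tcp [ 620.8 -283.8  200.4] yaw 0.001 tilt [-0.     0.001 -1.   ] F [-0.7 -0.1 -0. ] g 1.002
[620, -285, 79, 0] -> [0.001, -0.001, 0.0] [121.4, -0.8, 1.3]
```

>>> apply_moves --pt "0 0 0 60 -1 1 1" --pt "0 0 0 100 -1 1 1" --pt "0 0 0 121 -1 1 1" --pt "0 0 0 121 -1 1 1" --pt "0 0 0 121 -1 1 0" --pt "0 0 0 121 -1 1 0" --pt "0 0 0 121 -1 1 0" --pt "0 0 0 121 -1 1 0" --pt "0 0 0 121 -1 1 0" --pt "0 0 0 121 -1 1 0" --pt "0 0 0 121 -1 1 0" --pt "0 0 0 121 -1 1 0"

```text
t: 7.7
eef_pos: [0.62, -0.2849, 0.08]
tcp_rot: [0.5, 0.5, -0.5, 0.5]
contact_force: [-1.8, -1.0, 5.6]
grip_width: 0.173
```

>>> apply_moves --pt "0 0 0 -20 0 0 0" --pt "0 0 0 -50 0 0 0" --pt "0 0 0 -100 0 0 0" --pt "0 0 0 -100 0 0 0" --pt "0 0 0 -100 0 0 0"

```text
t: 8.32
eef_pos: [0.6198, -0.2846, 0.1804]
tcp_rot: [0.5, 0.5, -0.499, 0.5]
contact_force: [-0.4, -0.2, -1.0]
grip_width: 0.167
```

```bash
python3 - <<'E'
from h import *
plan([(615.5,-125,180,0)])
for c in P:
    im=optics.grab_frame(c); cv2.imwrite(f"pics/{c}1.png",im[:,:,::-1])
    x=ctrl.read_state()["eef_pos"]; 
    print(c,"expected foot uv",proj(c,[x[0],x[1],.110]),"grip",proj(c,x+[0,0,.019]))
a=cv2.imread("pics/scene1.png")[60:220,100:260]; b=cv2.imread("pics/top1.png")[130:290,320:480]
cv2.imwrite("pics/c2.png",np.hstack([cv2.resize(q,(400,400),interpolation=2) for q in(a,b)]))
E
```

```text
t 8.32 tcp [ 619.8 -284.6  180.4] yaw 0.001 tilt [ 0.001  0.001 -1.   ] F [-0.4 -0.2 -1. ] g 0.167
[615.5, -125, 180, 0] -> [0.001, -0.001, -0.001] [0.5, -4.2, -159.6]
scene expected foot uv [174.6017415  165.49660615] grip [166.79260025 135.909134  ]
top expected foot uv [383.4565865 184.3691404] grip [391.04487027 177.69036227]
```

View pics/c2.png

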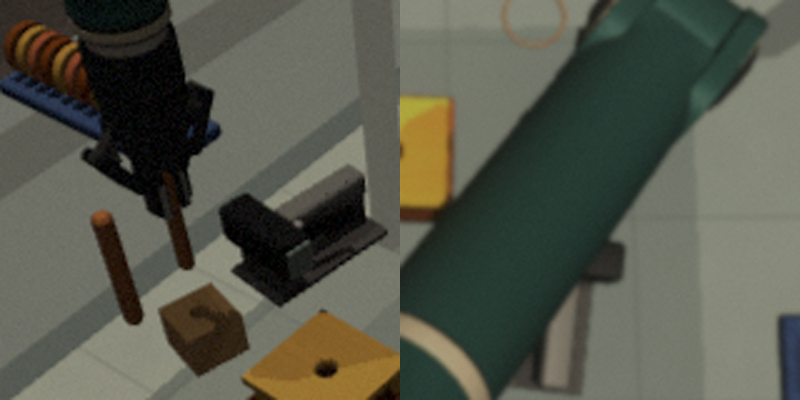

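The scene crop shows the post gripped upright, foot at scene (175,167) against an expected (174.6,165.5). I'll carry it over the eye and start it in.

>>> apply_moves --pt "0 0 0 0 -4 -60 0" --pt "0 0 0 0 -4 -120 0" --pt "0 0 0 0 -4 -160 0" --pt "0 0 0 0 -4 -160 0" --pt "0 0 0 0 -4 -160 0" --pt "0 0 0 25 -4 -160 0" --pt "0 0 0 40 -4 -160 0" --pt "0 0 0 46 -4 -160 0" --pt "0 0 0 50 -4 -160 0" --pt "0 0 0 54 -4 -160 0" --pt "0 0 0 54 -4 -160 0"

```text
t: 9.8
eef_pos: [0.615, -0.1245, 0.1253]
tcp_rot: [0.5, 0.501, -0.5, 0.499]
contact_force: [0.5, -0.9, -0.8]
grip_width: 0.167
```

```bash
python3 - <<'E'
from h import *
plan([(615.5,-125,82,0)])
im=optics.grab_frame("scene"); cv2.imwrite("pics/scene2.png",im[:,:,::-1])
cv2.imwrite("pics/c3.png",cv2.resize(im[140:260,180:300,::-1],(480,480),interpolation=2))
x=ctrl.read_state()["eef_pos"]; print(proj("scene",[x[0],x[1],x[2]-.07]),proj("scene",[.6155,-.125,.062]))
E
```

```text
t 9.8 tcp [ 615.  -124.5  125.3] yaw 0.001 tilt [-0.001  0.002 -1.   ] F [ 0.5 -0.9 -0.8] g 0.167
[615.5, -125, 82, 0] -> [0.001, -0.002, 0.001] [43.3, 0.6, 0.6]
[230.2099764  208.81398823] [229.61865635 206.93360947]
```

View pics/c3.png

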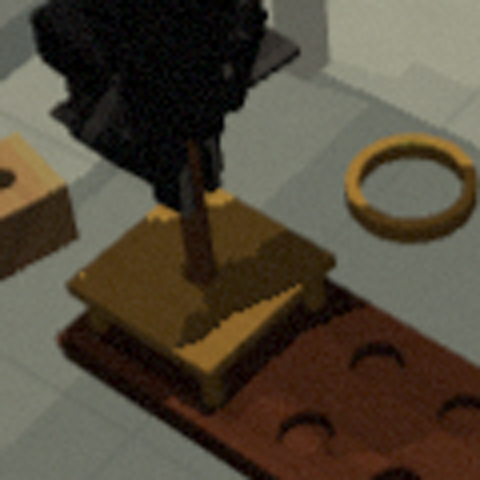

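The foot is in the eye with no force, so I'll lower it on into the socket.

>>> apply_moves --pt "0 0 0 10 0 0 0" --pt "0 0 0 20 0 0 0" --pt "0 0 0 27 0 0 0" --pt "0 0 0 32 0 0 0" --pt "0 0 0 37 0 0 0" --pt "0 0 0 41 0 0 0" --pt "0 0 0 44 0 0 0" --pt "0 0 0 44 0 0 0"

```text
t: 10.85
eef_pos: [0.6148, -0.1245, 0.0811]
tcp_rot: [0.5, 0.501, -0.5, 0.499]
contact_force: [-1.1, -2.1, -1.6]
grip_width: 0.174
```

>>> apply_moves --pt "0 0 0 0 0 0 0.5" --pt "0 0 0 0 0 0 0.5" --pt "0 0 0 0 0 0 0.5" --pt "0 0 0 0 0 0 0.5" --pt "0 0 0 -40 0 0 0.5" --pt "0 0 0 -100 0 0 0.5" --pt "0 0 0 -160 -60 0 0.5" --pt "0 0 0 -160 -120 0 0.5" --pt "0 0 0 -160 -126 -29 0.5" --pt "0 0 0 -160 -126 -29 0.5"

```text
t: 12.1
eef_pos: [0.4881, -0.0937, 0.2419]
tcp_rot: [0.5, 0.502, -0.498, 0.5]
contact_force: [-0.5, -0.0, 0.4]
grip_width: 0.498
```

```bash
cat >> h.py <<'E'
def blobs(c,lo=(14,110,70),hi=(35,255,255),amin=60,img=None):
    im=optics.grab_frame(c)[:,:,::-1] if img is None else img
    m=cv2.resize(im,None,fx=4,fy=4,interpolation=cv2.INTER_CUBIC); m=cv2.inRange(cv2.cvtColor(m,cv2.COLOR_BGR2HSV),lo,hi)
    return im,[((np.array(cv2.fitEllipse(q)[0])+.5)/4-.5,cv2.contourArea(q)/16) for q in cv2.findContours(m,0,1)[0] if cv2.contourArea(q)>16*amin]
E
python3 - <<'E'
from h import *
plan([])
im,b=blobs("scene"); cv2.imwrite("pics/scene3.png",im)
for u,a in b: print(u.round(1),int(a),"z16",(at("scene",u,.016)*1000).round())
cv2.imwrite("pics/c4.png",cv2.resize(im[120:290,130:390],(780,510),interpolation=2))
print("seated post uv: top",proj("scene",[.6155,-.125,.12]),"plate",proj("scene",[.6155,-.125,.062]))
E
```

```text
t 12.1 tcp [488.1 -93.7 241.9] yaw 0.003 tilt [-0.001  0.004 -1.   ] F [-0.5 -0.   0.4] g 0.498
[196.3 300.2] 142 z16 [824. -45.]
[422.1 278.1] 291 z16 [508. 313.]
[390.5 258.1] 270 z16 [499. 234.]
[439.7 253.1] 263 z16 [424. 318.]
[407.9 239.4] 243 z16 [429. 243.]
[229.8 208.1] 1706 z16 [ 589. -153.]
[282.6 185. ] 583 z16 [451. -93.]
[179.3 185.1] 413 z16 [ 603. -310.]
seated post uv: top [226.95565828 189.3669792 ] plate [229.61865635 206.93360947]
```

View pics/c4.png

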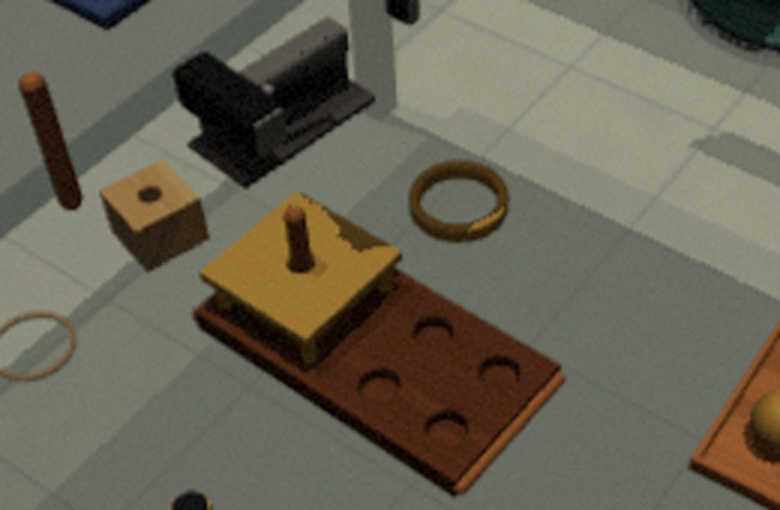

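The post stands seated: its top shows at scene (228,190) against a predicted (227,189.4). The kada hasn't moved, so I'll grip its +x wall.

>>> apply_moves --pt "0 0 0 60 0 1 0.5" --pt "0 0 0 120 0 1 0.5" --pt "0 0 0 180 0 1 0.5" --pt "0 0 0 220 0 1 0.5" --pt "0 0 0 238 0 1 0.5" --pt "0 0 0 238 0 1 0.5" --pt "0 0 0 238 0 1 0.0" --pt "0 0 0 238 0 1 0.0" --pt "0 0 0 238 0 1 0.0" --pt "0 0 0 238 0 1 0.0" --pt "0 0 0 238 0 1 0.0" --pt "0 0 0 238 0 1 0.0"

```text
t: 13.65
eef_pos: [0.4907, -0.0953, 0.0056]
tcp_rot: [0.501, 0.5, -0.498, 0.501]
contact_force: [-1.2, 0.7, 6.2]
grip_width: 0.083
```

>>> apply_moves --pt "0 0 0 -30 0 0 0" --pt "0 0 0 -90 0 0 0" --pt "0 0 0 -150 0 0 0" --pt "0 0 0 -170 0 0 0" --pt "0 0 0 -170 50 10 0" --pt "0 0 0 -170 110 20 0" --pt "0 0 0 -170 163 30 0" --pt "0 0 0 -170 163 30 0" --pt "0 0 0 -170 163 30 0"

```text
t: 14.78
eef_pos: [0.6523, -0.1255, 0.1758]
tcp_rot: [0.501, 0.501, -0.498, 0.5]
contact_force: [-0.8, 0.5, -1.2]
grip_width: 0.084
```

```bash
python3 - <<'E'
from h import *
plan([(654,-125,70,0)])
im,b=blobs("scene"); cv2.imwrite("pics/scene4.png",im)
for u,a in b: print(u.round(1),int(a),"z170",(at("scene",u,.18)*1000).round())
cv2.imwrite("pics/c5.png",cv2.resize(im[90:250,150:310],(560,560),interpolation=2))
E
```

```text
t 14.78 tcp [ 652.3 -125.5  175.8] yaw 0.002 tilt [ 0.002  0.003 -1.   ] F [-0.8  0.5 -1.2] g 0.084
[654, -125, 70, 0] -> [0.002, -0.003, -0.002] [105.8, 1.4, -0.2]
[196.3 300.3] 147 z170 [879.  41.]
[422.1 278.2] 297 z170 [628. 325.]
[390.6 258.3] 273 z170 [621. 263.]
[439.7 253.3] 267 z170 [561. 330.]
[407.9 239.6] 249 z170 [565. 271.]
[239.4 207.8] 160 z170 [681. -30.]
[230.7 208.4] 823 z170 [692. -43.]
[179.4 185.2] 415 z170 [ 703. -169.]
[158.7  97.6] 62 z170 [ 510. -430.]
```

View pics/c5.png

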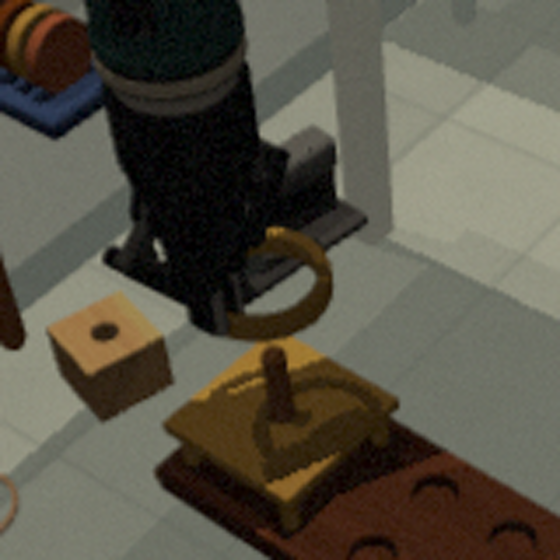

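The ring is held level over the post, so I'll lower it and release.

>>> apply_moves --pt "0 0 0 30 1 0 0" --pt "0 0 0 60 1 0 0" --pt "0 0 0 85 1 0 0" --pt "0 0 0 100 1 0 0" --pt "0 0 0 107 1 0 0" --pt "0 0 0 107 1 0 0" --pt "0 0 0 107 1 0 0.22" --pt "0 0 0 107 1 0 0.22" --pt "0 0 0 107 1 0 0.22" --pt "0 0 0 90 1 0 0.22" --pt "0 0 0 50 1 0 0.22" --pt "0 0 0 -10 1 0 0.22" --pt "0 0 0 -60 1 0 0.22"

```text
t: 16.45
eef_pos: [0.6531, -0.126, 0.2396]
tcp_rot: [0.501, 0.5, -0.498, 0.501]
contact_force: [1.2, 0.2, 0.2]
grip_width: 0.218
```

```bash
python3 - <<'E'
from h import *
im,b=blobs("scene"); cv2.imwrite("pics/scene5.png",im)
for u,a in b: print(u.round(1),int(a),"z27",(at("scene",u,.027)*1000).round())
cv2.imwrite("pics/c6.png",cv2.resize(im[150:260,180:300],(480,440),interpolation=2))
e=np.array([618.2,-55]);yw=-.038;Rm=np.array([[np.cos(yw),-np.sin(yw)],[np.sin(yw),np.cos(yw)]])
for l in [(-32,33),(32,33),(-32,97),(32,97)]: print("cup",l,(e+Rm@l).round(1), [proj(c,np.append((e+Rm@l)/1e3,.022)).round(1).tolist() for c in P])
plan([(522,315,150,0),(522,315,20,0)])
E
```

```text
[196.4 300.3] 147 z27 [827. -39.]
[422.1 278.2] 297 z27 [516. 313.]
[390.5 258.3] 272 z27 [508. 236.]
[439.8 253.2] 269 z27 [434. 319.]
[407.9 239.6] 250 z27 [439. 245.]
[229.9 207.5] 992 z27 [ 595. -146.]
[179.3 185.2] 415 z27 [ 610. -300.]
[158.5  97.4] 62 z27 [ 369. -624.]
cup (-32, 33) [587.5 -20.8] [[273.7, 230.3], [274.4, 203.0]]
cup (32, 33) [651.4 -23.2] [[255.9, 248.1], [275.2, 178.5]]
cup (-32, 97) [589.9  43.1] [[296.0, 243.7], [249.6, 202.2]]
cup (32, 97) [653.9  40.7] [[278.5, 262.4], [250.6, 177.8]]
t 16.5 tcp [ 656.3 -127.3  246.9] yaw 0.001 tilt [ 0.015  0.002 -1.   ] F [ 2.9 -2.3  4.2] g 0.221
[522, 315, 150, 0] -> [0.001, -0.002, -0.015] [95.6, -135.2, -442.3]
[522, 315, 20, 0] -> [0.001, -0.002, -0.015] [225.6, -137.2, -442.1]
```

View pics/c6.png

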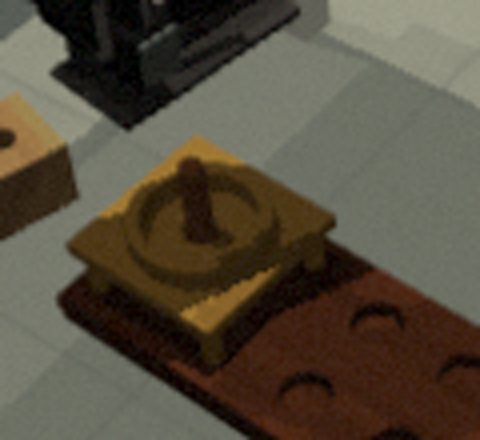

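The kada lies flat around the post (scene (232,205)). Next are the bells, with the jaws along the diagonal to clear their neighbours and the rim.

```bash
python3 - <<'E'
from h import *
plan([(521,314.5,150,.785),(521,314.5,7,.785)])
E
```

```text
t 16.5 tcp [ 656.3 -127.3  246.9] yaw 0.001 tilt [ 0.015  0.002 -1.   ] F [ 2.9 -2.3  4.2] g 0.221
[521, 314.5, 150, 0.785] -> [-0.784, 0.004, -0.015] [95.6, -136.2, -441.8]
[521, 314.5, 7, 0.785] -> [-0.784, 0.004, -0.015] [238.6, -138.4, -441.6]
```

>>> apply_moves --pt "-0.2 0 -0.015 0 -20 -60 0.75" --pt "-0.4 0 -0.015 30 -40 -120 0.75" --pt "-0.6 0 -0.015 60 -60 -180 0.75" --pt "-0.784 0.004 -0.015 96 -136 -442 0.75" --pt "-0.784 0.004 -0.015 96 -136 -442 0.75" --pt "-0.784 0.004 -0.015 96 -136 -442 0.75" --pt "-0.784 0.004 -0.015 96 -136 -442 0.75" --pt "-0.784 0.004 -0.015 96 -136 -442 0.75" --pt "-0.784 0.004 -0.015 96 -136 -442 0.75" --pt "-0.784 0.004 -0.015 96 -136 -442 0.75"

```text
t: 17.75
eef_pos: [0.5218, 0.3137, 0.1503]
tcp_rot: [0.271, 0.653, -0.271, 0.654]
contact_force: [-0.7, -0.3, -0.4]
grip_width: 0.75
```

```bash
python3 - <<'E'
from h import *
plan([(521,314.5,7,.785)])
E
```

```text
t 17.75 tcp [521.8 313.7 150.3] yaw 0.784 tilt [ 0.001 -0.001 -1.   ] F [-0.7 -0.3 -0.4] g 0.75
[521, 314.5, 7, 0.785] -> [-0.001, 0.001, -0.0] [143.3, -0.1, -1.3]
```

>>> apply_moves --pt "0 0 0 60 0 -1 0.75" --pt "0 0 0 110 0 -1 0.75" --pt "0 0 0 135 0 -1 0.75" --pt "0 0 0 143 0 -1 0.75" --pt "0 0 0 143 0 -1 0.75" --pt "0 0 0 143 0 -1 0.1" --pt "0 0 0 143 0 -1 0.1" --pt "0 0 0 143 0 -1 0.1" --pt "0 0 0 143 0 -1 0.1" --pt "0 0 0 143 0 -1 0.1" --pt "0 0 0 120 0 -1 0.1" --pt "0 0 0 60 0 -1 0.1" --pt "0 0 0 10 0 -1 0.1" --pt "0 0 0 10 0 -1 0.1"

```text
t: 19.5
eef_pos: [0.5236, 0.316, 0.1451]
tcp_rot: [0.274, 0.651, -0.268, 0.655]
contact_force: [-0.5, 0.2, -1.3]
grip_width: 0.487
```

```bash
python3 - <<'E'
from h import *
plan([(654,41,140,.785),(654,41,23,.785)])
im,b=blobs("scene"); cv2.imwrite("pics/scene6.png",im)
x=ctrl.read_state()["eef_pos"]; print("grasp pt uv",proj("scene",x+[0,0,.019]))
for u,a in b: print(u.round(1),int(a))
cv2.imwrite("pics/c7.png",cv2.resize(im[150:310,340:500],(560,560),interpolation=2))
E
```

```text
t 19.5 tcp [523.6 316.  145.1] yaw 0.785 tilt [ 0.008  0.005 -1.   ] F [-0.5  0.2 -1.3] g 0.487
[654, 41, 140, 0.785] -> [-0.0, 0.002, -0.009] [4.8, -102.1, 286.8]
[654, 41, 23, 0.785] -> [-0.0, 0.002, -0.009] [121.8, -103.2, 286.5]
grasp pt uv [438.08144529 241.42792974]
[196.3 300.2] 146
[388.3 256.8] 163
[438.  256.3] 61
[407.9 238.2] 106
[229.9 208.1] 1723
[179.3 185.2] 414
[158.9  97.8] 62
```

View pics/c7.png

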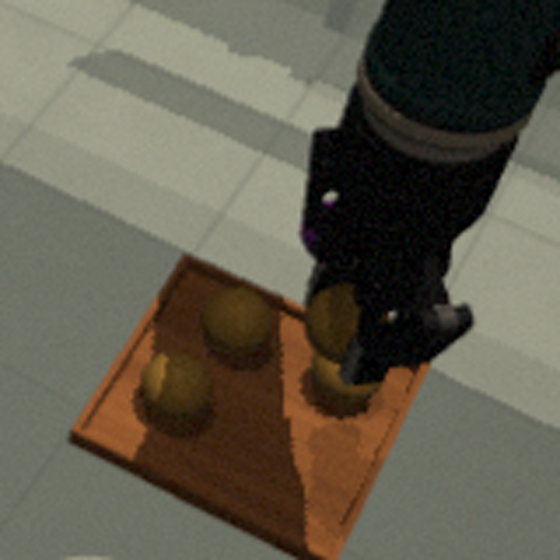

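The bell is held and centred: ball at scene (438,242) against a predicted (438.1,241.4). It goes to cup (654,41).

>>> apply_moves --pt "0 0.002 -0.009 5 -21 59 0.1" --pt "0 0.002 -0.009 5 -42 118 0.1" --pt "0 0.002 -0.009 5 -63 177 0.1" --pt "0 0.002 -0.009 5 -84 236 0.1" --pt "0 0.002 -0.009 5 -102 287 0.1" --pt "0 0.002 -0.009 5 -102 287 0.1" --pt "0 0.002 -0.009 5 -102 287 0.1" --pt "0 0.002 -0.009 60 -102 287 0.1" --pt "0 0.002 -0.009 100 -103 287 0.1" --pt "0 0.002 -0.009 115 -103 287 0.1" --pt "0 0.002 -0.009 122 -103 287 0.1" --pt "0 0.002 -0.009 123 -103 287 0.1" --pt "0 0.002 -0.009 123 -103 287 0.1"

```text
t: 21.18
eef_pos: [0.653, 0.0397, 0.0208]
tcp_rot: [0.27, 0.653, -0.272, 0.653]
contact_force: [-1.4, -2.0, 3.2]
grip_width: 0.481
```

>>> apply_moves --pt "0 0 0 0 0 0 0.65" --pt "0 0 0 0 0 0 0.65" --pt "0 0 0 0 0 0 0.65" --pt "0 0 0 0 0 0 0.65" --pt "0 0 0 -30 0 0 0.65" --pt "0 0 0 -90 0 0 0.65" --pt "0 0 0 -130 10 -50 0.75" --pt "0 0 0 -130 20 -110 0.75" --pt "0 0 0 -130 30 -170 0.75" --pt "0 0 0 -130 40 -238 0.75" --pt "0 0 0 -130 40 -238 0.75" --pt "0 0 0 -130 40 -238 0.75" --pt "0 0 0 -130 40 -238 0.75"

```text
t: 22.8
eef_pos: [0.5146, 0.2349, 0.1507]
tcp_rot: [0.271, 0.653, -0.273, 0.653]
contact_force: [-0.2, -0.4, -0.5]
grip_width: 0.75
```

```bash
python3 - <<'E'
from h import *
plan([(513,236.5,7,.785)])
im,b=blobs("scene"); cv2.imwrite("pics/scene7.png",im)
for c in(.653,): print("bell in cup expected",proj("scene",[.654,.041,.038]))
for u,a in b: print(u.round(1),int(a))
E
```

```text
t 22.8 tcp [514.6 234.9 150.7] yaw 0.782 tilt [-0.001 -0.003 -1.   ] F [-0.2 -0.4 -0.5] g 0.75
[513, 236.5, 7, 0.785] -> [-0.003, 0.002, 0.003] [143.7, 0.5, -2.5]
bell in cup expected [278.4006826  258.20927023]
[195.7 298.5] 179
[391.7 257.4] 166
[278.3 256.3] 268
[440.  253.2] 254
[408.4 241. ] 178
[229.8 208.1] 1724
[179.3 185.2] 415
[158.4  97.7] 63
[141.4  89.7] 61
```

>>> apply_moves --pt "0 0 0 60 0 -2 0.75" --pt "0 0 0 110 0 -2 0.75" --pt "0 0 0 135 0 -2 0.75" --pt "0 0 0 143 0 -2 0.75" --pt "0 0 0 143 0 -2 0.75" --pt "0 0 0 143 0 -2 0.1" --pt "0 0 0 143 0 -2 0.1" --pt "0 0 0 143 0 -2 0.1" --pt "0 0 0 143 0 -2 0.1" --pt "0 0 0 143 0 -2 0.1" --pt "0 0 0 120 0 -2 0.1" --pt "0 0 0 60 0 -2 0.1" --pt "0 0 0 10 0 -2 0.1" --pt "0 0 0 10 0 -2 0.1"

```text
t: 24.6
eef_pos: [0.5157, 0.2376, 0.1452]
tcp_rot: [0.273, 0.651, -0.27, 0.655]
contact_force: [1.1, -0.8, -1.3]
grip_width: 0.485
```

```bash
python3 - <<'E'
from h import *
plan([(651.4,-23,140,.785),(651.4,-23,21,.785)])
E
```

```text
t 24.6 tcp [515.7 237.6 145.2] yaw 0.782 tilt [ 0.006  0.002 -1.   ] F [ 1.1 -0.8 -1.3] g 0.485
[651.4, -23, 140, 0.785] -> [-0.003, 0.003, -0.006] [5.5, -87.4, 280.5]
[651.4, -23, 21, 0.785] -> [-0.003, 0.003, -0.006] [124.5, -88.1, 280.2]
```

>>> apply_moves --pt "0 0.003 -0.006 5 -18 58 0.1" --pt "0 0.003 -0.006 5 -36 116 0.1" --pt "0 0.003 -0.006 5 -54 174 0.1" --pt "0 0.003 -0.006 5 -72 232 0.1" --pt "0 0.003 -0.006 5 -88 281 0.1" --pt "0 0.003 -0.006 5 -88 281 0.1" --pt "0 0.003 -0.006 5 -88 281 0.1" --pt "0 0.003 -0.006 60 -88 281 0.1" --pt "0 0.003 -0.006 100 -88 280 0.1" --pt "0 0.003 -0.006 117 -88 280 0.1" --pt "0 0.003 -0.006 124 -88 280 0.1" --pt "0 0.003 -0.006 125 -88 280 0.1" --pt "0 0.003 -0.006 125 -88 280 0.1"

```text
t: 26.22
eef_pos: [0.652, -0.0235, 0.0221]
tcp_rot: [0.272, 0.652, -0.272, 0.653]
contact_force: [-2.1, -2.7, 4.6]
grip_width: 0.485
```

>>> apply_moves --pt "0 0 0 0 0 0 0.65" --pt "0 0 0 0 0 0 0.65" --pt "0 0 0 0 0 0 0.65" --pt "0 0 0 0 0 0 0.65" --pt "0 0 0 -30 0 0 0.65" --pt "0 0 0 -90 0 0 0.65" --pt "0 0 0 -130 10 -50 0.75" --pt "0 0 0 -130 25 -108 0.75" --pt "0 0 0 -130 38 -165 0.75" --pt "0 0 0 -130 52 -222 0.75" --pt "0 0 0 -130 65 -280 0.75" --pt "0 0 0 -130 78 -337 0.75" --pt "0 0 0 -130 92 -393 0.75" --pt "0 0 0 -130 92 -393 0.75" --pt "0 0 0 -130 92 -393 0.75" --pt "0 0 0 -130 92 -393 0.75"

```text
t: 28.22
eef_pos: [0.4412, 0.3187, 0.1516]
tcp_rot: [0.273, 0.652, -0.273, 0.653]
contact_force: [0.4, 0.1, 0.1]
grip_width: 0.751
```

```bash
python3 - <<'E'
from h import *
plan([(439.5,320,7,.785)])
im,b=blobs("scene"); cv2.imwrite("pics/scene8.png",im)
print("bells in cup expected",proj("scene",[.654,.041,.038]),proj("scene",[.6514,-.023,.038]))
for u,a in b: print(u.round(1),int(a))
im,b=blobs("top")
print([(u.round(1).tolist(),(1000*at("top",u,.027)).round(),int(a)) for u,a in b])
E
```

```text
t 28.23 tcp [441.2 318.7 151.6] yaw 0.779 tilt [ 0.002 -0.001 -1.   ] F [0.4 0.1 0.1] g 0.751
[439.5, 320, 7, 0.785] -> [-0.006, 0.002, -0.001] [144.6, -0.4, -2.4]
bells in cup expected [278.4006826  258.20927023] [255.63536377 243.76823637]
[196.3 300.2] 142
[278.3 256.1] 261
[440.2 252.1] 67
[255.5 241.5] 236
[406.3 238.4] 97
[229.8 208. ] 1718
[179.3 185.2] 413
[([34.5, 298.4], array([345., 591.]), 125), ([7.9, 297.1], array([348., 660.]), 141), ([533.6, 275.8], array([ 401., -664.]), 154), ([505.0, 275.8], array([ 401., -594.]), 153), ([172.3, 257.4], array([448., 240.]), 64), ([378.1, 188.3], array([ 623., -287.]), 577), ([275.8, 177.3], array([654., -25.]), 227), ([250.8, 176.4], array([656.,  40.]), 218), ([316.2, 190.3], array([ 619., -129.]), 2140), ([286.0, 117.6], array([812., -52.]), 101)]
```

>>> apply_moves --pt "0 0 0 60 0 -2 0.75" --pt "0 0 0 110 0 -2 0.75" --pt "0 0 0 136 0 -2 0.75" --pt "0 0 0 144 0 -2 0.75" --pt "0 0 0 144 0 -2 0.75" --pt "0 0 0 144 0 -2 0.1" --pt "0 0 0 144 0 -2 0.1" --pt "0 0 0 144 0 -2 0.1" --pt "0 0 0 144 0 -2 0.1" --pt "0 0 0 144 0 -2 0.1" --pt "0 0 0 120 0 -2 0.1" --pt "0 0 0 60 0 -2 0.1" --pt "0 0 0 10 0 -2 0.1" --pt "0 0 0 10 0 -2 0.1"

```text
t: 30.08
eef_pos: [0.4418, 0.3222, 0.1458]
tcp_rot: [0.275, 0.651, -0.27, 0.654]
contact_force: [0.2, 0.7, -1.2]
grip_width: 0.484
```

```bash
python3 - <<'E'
from h import *
plan([(590,43,140,.785),(590,43,21,.785)])
E
```

```text
t 30.07 tcp [441.8 322.2 145.8] yaw 0.779 tilt [ 0.008  0.005 -1.   ] F [ 0.2  0.7 -1.2] g 0.484
[590, 43, 140, 0.785] -> [-0.006, 0.002, -0.01] [5.4, -90.8, 302.8]
[590, 43, 21, 0.785] -> [-0.006, 0.002, -0.01] [124.4, -92.0, 302.6]
```

>>> apply_moves --pt "0 0.002 -0.01 5 -18 58 0.1" --pt "0 0.002 -0.01 5 -36 116 0.1" --pt "0 0.002 -0.01 5 -54 174 0.1" --pt "0 0.002 -0.01 5 -72 232 0.1" --pt "0 0.002 -0.01 5 -91 290 0.1" --pt "0 0.002 -0.01 5 -91 303 0.1" --pt "0 0.002 -0.01 5 -91 303 0.1" --pt "0 0.002 -0.01 5 -91 303 0.1" --pt "0 0.002 -0.01 60 -91 303 0.1" --pt "0 0.002 -0.01 100 -92 303 0.1" --pt "0 0.002 -0.01 117 -92 303 0.1" --pt "0 0.002 -0.01 124 -92 303 0.1" --pt "0 0.002 -0.01 125 -92 303 0.1" --pt "0 0.002 -0.01 125 -92 303 0.1"

```text
t: 31.82
eef_pos: [0.59, 0.0432, 0.0216]
tcp_rot: [0.273, 0.653, -0.272, 0.652]
contact_force: [-5.2, -0.2, 3.9]
grip_width: 0.484
```

>>> apply_moves --pt "0 0 0 0 0 0 0.65" --pt "0 0 0 0 0 0 0.65" --pt "0 0 0 0 0 0 0.65" --pt "0 0 0 0 0 0 0.65" --pt "0 0 0 -30 0 0 0.65" --pt "0 0 0 -90 0 0 0.65" --pt "0 0 0 -130 10 -50 0.75" --pt "0 0 0 -130 20 -110 0.75" --pt "0 0 0 -130 30 -170 0.75" --pt "0 0 0 -130 41 -247 0.75" --pt "0 0 0 -130 41 -247 0.75" --pt "0 0 0 -130 41 -247 0.75" --pt "0 0 0 -130 41 -247 0.75"

```text
t: 33.45
eef_pos: [0.4469, 0.2459, 0.152]
tcp_rot: [0.273, 0.652, -0.273, 0.652]
contact_force: [0.6, -0.6, -0.1]
grip_width: 0.75
```

```bash
python3 - <<'E'
from h import *
plan([(444.5,246.5,7,.785)])
im,b=blobs("scene"); cv2.imwrite("pics/scene9.png",im)
print("exp",proj("scene",[.59,.043,.038]))
for u,a in b: print(u.round(1),int(a))
E
```

```text
t 33.45 tcp [446.9 245.9 152. ] yaw 0.777 tilt [ 0.  0. -1.] F [ 0.6 -0.6 -0.1] g 0.75
[444.5, 246.5, 7, 0.785] -> [-0.008, 0.0, -0.0] [145.0, -1.3, -2.1]
exp [295.96387479 239.30290396]
[196.3 300.3] 147
[278.3 256.3] 264
[255.5 241.6] 241
[409.6 239.3] 123
[296.1 237.4] 235
[229.8 208.1] 1724
[179.4 185.2] 415
[158.7  97.7] 63
[142.2  90. ] 60
```

>>> apply_moves --pt "0 0 0 60 -1 -2 0.75" --pt "0 0 0 110 -1 -2 0.75" --pt "0 0 0 136 -1 -2 0.75" --pt "0 0 0 145 -1 -2 0.75" --pt "0 0 0 145 -1 -2 0.75" --pt "0 0 0 145 -1 -2 0.1" --pt "0 0 0 145 -1 -2 0.1" --pt "0 0 0 145 -1 -2 0.1" --pt "0 0 0 145 -1 -2 0.1" --pt "0 0 0 145 -1 -2 0.1" --pt "0 0 0 120 -1 -2 0.1" --pt "0 0 0 60 -1 -2 0.1" --pt "0 0 0 10 -1 -2 0.1" --pt "0 0 0 10 -1 -2 0.1"

```text
t: 35.25
eef_pos: [0.447, 0.2482, 0.146]
tcp_rot: [0.276, 0.651, -0.27, 0.653]
contact_force: [0.5, 0.3, -1.5]
grip_width: 0.487
```

```bash
python3 - <<'E'
from h import *
plan([(587.5,-20.5,140,.785),(587.5,-20.5,21,.785)])
E
```

```text
t 35.25 tcp [447.  248.2 146. ] yaw 0.777 tilt [ 0.007  0.006 -1.   ] F [ 0.5  0.3 -1.5] g 0.487
[587.5, -20.5, 140, 0.785] -> [-0.008, 0.0, -0.009] [5.2, -88.2, 290.1]
[587.5, -20.5, 21, 0.785] -> [-0.008, 0.0, -0.009] [124.2, -89.3, 290.1]
```

>>> apply_moves --pt "0 0 -0.009 5 -18 58 0.1" --pt "0 0 -0.009 5 -36 116 0.1" --pt "0 0 -0.009 5 -54 174 0.1" --pt "0 0 -0.009 5 -72 232 0.1" --pt "0 0 -0.009 5 -88 280 0.1" --pt "0 0 -0.009 5 -88 290 0.1" --pt "0 0 -0.009 5 -88 290 0.1" --pt "0 0 -0.009 5 -88 290 0.1" --pt "0 0 -0.009 60 -88 290 0.1" --pt "0 0 -0.009 100 -89 290 0.1" --pt "0 0 -0.009 117 -89 290 0.1" --pt "0 0 -0.009 124 -89 290 0.1" --pt "0 0 -0.009 125 -89 290 0.1" --pt "0 0 -0.009 125 -89 290 0.1"

```text
t: 37.0
eef_pos: [0.5879, -0.0205, 0.0214]
tcp_rot: [0.273, 0.652, -0.273, 0.652]
contact_force: [-3.3, -2.2, 3.3]
grip_width: 0.487
```

>>> apply_moves --pt "0 0 0 0 0 0 0.65" --pt "0 0 0 0 0 0 0.65" --pt "0 0 0 0 0 0 0.65" --pt "0 0 0 0 0 0 0.65" --pt "0 0 0 -30 0 0 0.65" --pt "0 0 0 -90 0 0 0.65" --pt "0 0 0 -150 0 0 0.75" --pt "0 0 0 -180 -50 -50 0.75" --pt "0 0 0 -180 -100 -100 1" --pt "0 0 0 -180 -110 -110 1" --pt "0 0 0 -180 -110 -110 1"

```text
t: 38.38
eef_pos: [0.43, -0.0187, 0.2015]
tcp_rot: [0.274, 0.652, -0.272, 0.652]
contact_force: [0.6, 0.3, -0.5]
grip_width: 1.003
```

```bash
python3 - <<'E'
from h import *
plan([])
im,b=blobs("scene"); cv2.imwrite("pics/scene10.png",im)
print("exp",proj("scene",[.5875,-.0205,.038]))
for u,a in b: print(u.round(1),int(a))
t=optics.grab_frame("top")[:,:,::-1]; cv2.imwrite("pics/top10.png",t)
cv2.imwrite("pics/c8.png",np.hstack([cv2.resize(im[110:300,180:370],(400,400),interpolation=2),cv2.resize(t[140:300,230:400],(400,400),interpolation=2)]))
for c in P:
  optics.grab_frame(c)
  for l,z in(("squeeze",.06),("scanner",0)): print(c,l,[(1000*at(c,u,z)).round(1).tolist() for u in marks(l,c)])
E
```

```text
t 38.38 tcp [430.  -18.7 201.5] yaw 0.777 tilt [ 0.001  0.003 -1.   ] F [ 0.6  0.3 -0.5] g 1.003
exp [273.65572806 225.96074029]
[196.3 300.2] 142
[278.3 256.1] 260
[255.4 241.5] 233
[296.1 237.3] 232
[273.5 223.8] 212
[229.9 208. ] 1717
[179.3 185.1] 413
scene squeeze [[754.5, 288.1], [440.7, -270.7], [668.3, 44.1]]
scene scanner [[442.5, -292.9]]
top squeeze [[439.4, -284.7]]
top scanner [[441.6, -293.4]]
```

View pics/c8.png

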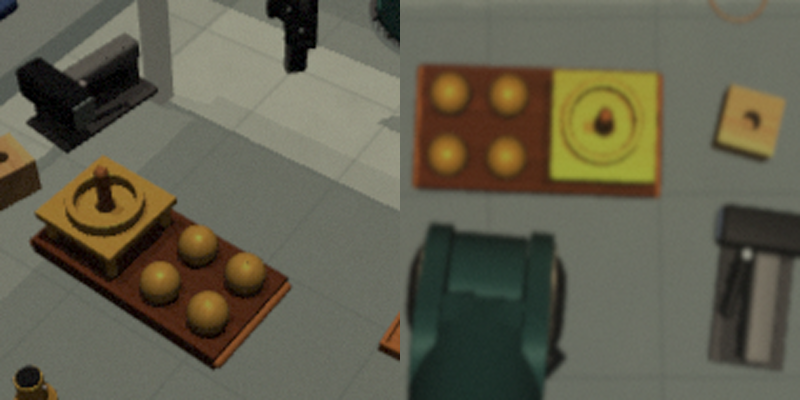

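All four bells are in cups, with centres within 2 px of prediction in scene and also seated in top. The kada lies round the seated post. Now the scanner.

```bash
python3 - <<'E'
from h import *
plan([(434,-282,200,1.437),(434,-282,41,1.437)])
E
```

```text
t 38.77 tcp [432.7 -19.3 201. ] yaw 0.777 tilt [ 0.001 -0.001 -1.   ] F [ 0.3 -0.9 -0.3] g 1.003
[434, -282, 200, 1.437] -> [-0.66, 0.001, 0.001] [1.3, -183.2, 188.3]
[434, -282, 41, 1.437] -> [-0.66, 0.001, 0.001] [160.3, -183.1, 188.1]
```

>>> apply_moves --pt "-0.15 0 0 0 -40 40 1" --pt "-0.3 0 0 0 -80 80 1" --pt "-0.45 0 0 0 -120 120 1" --pt "-0.66 0 0 0 -160 165 1" --pt "-0.66 0 0 1 -183 188 1" --pt "-0.66 0 0 1 -183 188 1" --pt "-0.66 0 0 40 -183 188 1" --pt "-0.66 0 0 70 -183 188 1" --pt "-0.66 0 0 80 -183 188 1" --pt "-0.66 0 0 80 -183 188 1"

```text
t: 40.02
eef_pos: [0.434, -0.2814, 0.1211]
tcp_rot: [0.047, 0.706, -0.048, 0.705]
contact_force: [-0.0, -0.6, -0.0]
grip_width: 1.003
```

```bash
python3 - <<'E'
from h import *
plan([(434,-282,41,1.437)])
im=optics.grab_frame("scene")[:,:,::-1]; cv2.imwrite("pics/scene11.png",im)
cv2.imwrite("pics/c9.png",cv2.resize(im[90:190,170:290],(720,600),interpolation=2))
Rm=np.array([[np.cos(-.134),-np.sin(-.134)],[np.sin(-.134),np.cos(-.134)]])
for n,l,z in(("grip back end",(-65,-15),75),("grip front corner",(-65,15),75),("squeeze",(-10,6),60),("pin",(40,22),75)):
    print(n,proj("scene",np.append(np.array([443,-290.5])+Rm@l,z)/1000).round(1))
E
```

```text
t 40.02 tcp [ 434.  -281.4  121.1] yaw 1.437 tilt [-0.001 -0.001 -1.   ] F [-0.  -0.6 -0. ] g 1.003
[434, -282, 41, 1.437] -> [0.0, -0.0, 0.001] [80.1, -0.5, 0.1]
grip back end [237.4 123.4]
grip front corner [245. 128.]
squeeze [228.1 140.6]
pin [217.3 148. ]
```

View pics/c9.png

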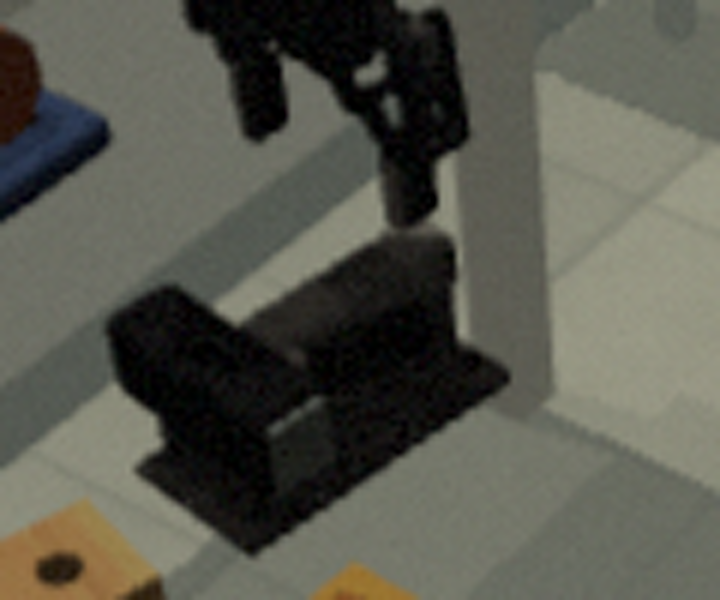

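The fingers straddle the grip; the pin at scene (219.5,150) puts the squeezing point at about (433,-281). I'll descend in steps.

>>> apply_moves --pt "0 0 0 20 0 1 1" --pt "0 0 0 32 0 1 1" --pt "0 0 0 42 0 1 1" --pt "0 0 0 52 0 1 1" --pt "0 0 0 60 0 1 1" --pt "0 0 0 70 0 1 1" --pt "0 0 0 80 0 1 1" --pt "0 0 0 80 0 1 1"

```text
t: 41.08
eef_pos: [0.435, -0.2819, 0.041]
tcp_rot: [0.047, 0.706, -0.048, 0.705]
contact_force: [1.2, -0.3, -0.1]
grip_width: 0.998
```

>>> apply_moves --pt "0 0 0 0 0 0 0.7" --pt "0 0 0 0 0 0 0.62" --pt "0 0 0 0 0 0 0.58" --pt "0 0 0 0 0 0 0.58"

```text
t: 41.58
eef_pos: [0.4352, -0.2806, 0.0411]
tcp_rot: [0.047, 0.706, -0.047, 0.705]
contact_force: [-0.3, 5.8, 4.1]
grip_width: 0.587
```

>>> apply_moves --pt "0 0 0 0 0 0 0.54" --pt "0 0 0 0 0 0 0.51" --pt "0 0 0 0 0 0 0.48" --pt "0 0 0 0 0 0 0.46" --pt "0 0 0 0 0 0 0.44" --pt "0 0 0 0 0 0 0.44"

```text
t: 42.32
eef_pos: [0.4348, -0.2828, 0.042]
tcp_rot: [0.047, 0.705, -0.048, 0.706]
contact_force: [-3.1, -1.7, 9.4]
grip_width: 0.472
```

The fingers stopped at 0.472 (about 42 mm), which is the fully squeezed width. I'll hold, release and retreat.

>>> apply_moves --pt "0 0 0 0 0 0 0.4" --pt "0 0 0 0 0 0 0.35" --pt "0 0 0 0 0 0 0.35" --pt "0 0 0 0 0 0 0.35" --pt "0 0 0 0 0 0 0.35"

```text
t: 42.95
eef_pos: [0.4348, -0.2828, 0.042]
tcp_rot: [0.046, 0.705, -0.048, 0.706]
contact_force: [-1.6, 2.4, 4.2]
grip_width: 0.47
```

>>> apply_moves --pt "0 0 0 0 0 0 0.6" --pt "0 0 0 0 0 0 0.8" --pt "0 0 0 0 0 0 1" --pt "0 0 0 0 0 0 1" --pt "0 0 0 0 0 0 1" --pt "0 0 0 -20 0 0 1" --pt "0 0 0 -60 0 0 1" --pt "0 0 0 -110 0 0 1" --pt "0 0 0 -160 0 0 1" --pt "0 0 0 -160 0 0 1" --pt "0 0 0 -160 0 0 1" --pt "0 0 0 -160 0 0 1"

```text
t: 44.45
eef_pos: [0.4339, -0.2821, 0.2007]
tcp_rot: [0.047, 0.706, -0.048, 0.705]
contact_force: [0.1, 0.1, 0.0]
grip_width: 0.998
```

```bash
python3 - <<'E'
from h import *
plan([])
im,b=blobs("scene"); cv2.imwrite("pics/scene12.png",im)
for u,a in b: print(u.round(1),int(a))
t=optics.grab_frame("top")[:,:,::-1]; cv2.imwrite("pics/top12.png",t)
cv2.imwrite("pics/c10.png",np.hstack([cv2.resize(im[90:290,150:350],(400,400),interpolation=2),cv2.resize(t[140:300,230:400],(400,400),interpolation=2)]))
E
```

```text
t 44.45 tcp [ 433.9 -282.1  200.7] yaw 1.437 tilt [-0.002 -0.001 -1.   ] F [0.1 0.1 0. ] g 0.998
[196.2 300.1] 140
[278.3 256.1] 258
[255.4 241.4] 234
[296.1 237.3] 229
[273.5 223.8] 210
[229.8 208. ] 1716
[179.3 185.1] 412
```

View pics/c10.png

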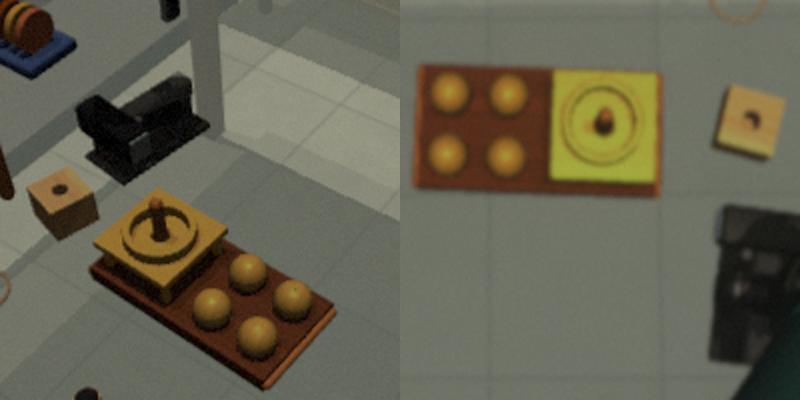

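The display is unchanged: post up, ring flat round it, four bells in their cups, arm clear. Handing in.

```bash
python3 -c "
from station import ctrl
print(ctrl.finish_job())"
```

```text
the job is handed in; nothing more can be done
None
```

I stood the 110 mm post through the eye and down into the socket, laid the one kada flat around it, and put all four bells in cups of their own. I then squeezed the scanner trigger, held it and let it go. The job is handed in at about 44 s of the 210 s; no verdict was reported.

- **Display:** the last pictures, taken after the trigger was released, showed the post upright and the ring flat around it. The bells were within about 2 px of their predicted seats, and the post top was within about 1 px when I checked it after seating.
- **Trigger:** the fingers stopped at an opening of 0.47, about 42 mm, which matches the fully squeezed width. I held it for over half a second. Its release was not measured: I opened the fingers fully and backed off, and the arm hid part of the scanner in the last top view.
- **Robot:** the arm finished clear of everything, with the wrist force near zero.
- **Left alone:** I did not touch the tin, lamp holder, bangle, spare post or purple ball. Of these, I only checked the lamp holder's position again at the end.
- **Disagreements:** the networks' stand yaw was about 3° off the plate edges, so I used the edges. The two cameras differed by up to about 6 mm on the bells, and I used the top view for those. I saw no knock of the kada.

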